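# Open the air cleaner for a filter change

### The job

Open the air cleaner so that its filter can be changed: press the snap tab in with a fingertip and, while it is in, push the cover away from it along its rails, right off the other end of the housing, so that it ends lying flat on the bench, the same way up. Touch and push only, do not pick the cover up; keep your fingers off the paper filter, and leave the screwdriver, spark plugs and carton where they are.

Things in the scene. Friction and masses are not known exactly. Their poses are not given: they have to be found in the camera images.
- housing: Air cleaner housing, a flat grey plastic box 190 x 104 mm, bolted to a steel plate (181 x 140 mm); it does not move. Origin: centre of the underside, on the bench; +x is the way the cover slides off, +z up. Ends at x = +95 mm. At -x: tongue root boss (top 44.5 mm, x -95 to -80 mm), air spigot out to x = -125 mm. Beside the tab the top is flat, 38 mm up.
- rail_end (a point): Middle of the open end over which the cover comes off, at the height of the two rails (housing x = +95, z = 38 mm); the edge is bevelled 7 mm. The rails' lips (top 45.5 mm, at y +-41.5 to +-52 mm) hold the cover down from housing x = -26 to +85 mm, so it leaves only along +x. Once off, its rear may stay leaning on this end until pushed on or pressed down.
- cover: Black plastic cover, loose, about 90 g: an open-bottomed shell 108 mm long (x), 92 mm wide over its flanges, 14 mm high, five low ribs on top. Origin: centre of its underside. Seated it is at housing x = +34, z = 38 mm, same axes, its rear wall (-x end) facing the snap tab at housing x = -20 mm. Released, it slides easily (about 1 N).
- cover_edge (a point): Middle of the outside of the cover's rear wall (cover x = -54 mm), 7.5 mm above the cover's underside: the upright face, 78 mm wide and 13.5 mm high, to push against.
- tab_pad (a point): Centre of the top of the snap tab's ribbed black thumb pad, 34 mm (x) by 32 mm (y), 49 mm above the bench (11 mm above the rails), from housing x = -58 to -24 mm: its front edge is 4 mm behind the cover's rear wall. Press straight down here. A fingertip on the pressed pad is 5 to 6 mm above the rails, low enough to push the cover's rear wall while holding the pad down.
- snap_tab (a joint): Tilt of the tab (rad): 0 at rest, 0.13 at its stop, grows as pressed; springs back. Its tongue pivots at housing x = -84 mm. At the pad's centre 3 N starts it and 8 N brings it to its stop, 5.6 mm down. Its tooth, hidden inside the cover's rear wall, lets go above about 0.07 and must be held down until the cover has moved about 10 mm; then it may spring up.
- filter_panel: Pleated paper filter in a rubber frame inside the housing under the cover (same origin and axes as the housing), from x = -1 to +84 mm; its top is 28 mm above the bench, 10 mm below the rails. Fixed; not to be touched.
- screwdriver: Red-handled screwdriver, 170 mm long, 27 mm high, lying beside the housing. Bystander.
- plug_a: Spark plug, 64 x 19 x 16 mm, lying. Bystander.
- plug_b: Spark plug, 64 x 19 x 16 mm, lying. Bystander.
- carton: Small cardboard carton, 101 x 70 x 55 mm. Bystander.

How it is judged:
By the outcome, as a careful person would: the job done as asked, in the order asked, and still so for the second after the job is handed in, with the robot touching nothing.
It also fails if it takes over 40 s, if anything falls off the work surface, if the arm or the gripper's body presses on something with over 40 N, if the wrist force passes 120 N, or if a joint passes its speed limit or range.

### The arm

A 7-joint arm with a two-finger parallel gripper is mounted at the origin on a cart in front of the work surface, level with it; the furniture and walls round the work are solid. World frame = base frame: x ahead of the robot, y to its left, z up, the work surface at z = 0. Lengths are in mm, angles in rad, forces in N, time in s.
With the tool pointing down it reaches from about 425 to 925 mm from the base axis. Payload 6.8 kg.
Tool frame: the origin (TCP) lies at the very end of the fingers, on their centre line; the grasp point (between the pads) lies 19 mm behind it; z points along the fingers, x is the direction in which the jaws open and shut, and the axes are right-handed (so a half turn about z gives the same grasp; the last joint's range is limited). The gripper opens to 88 mm and grips with 3 to 60 N. Pads are 20 mm wide; open, the fingers measure 115 mm over their backs; the gripper's body (75 mm by 178 mm) begins 61 mm behind the grasp point.
Start: joints at [-1.239, 0.477, 0.022, 1.555, -0.011, 1.109, -0.083], TCP at [287.386, 610.784, 222.664] pointing down, gripper open.
Joint ranges: [-2.96, 2.96], [-0.34, 2.1], [-1.41, 1.46], [0.24, 2.44], [-1.37, 4.51], [0.17, 1.92], [-2.96, 2.96]. Speed limits (rad/s): [2.39, 2.39, 3.14, 3.14, 3.14, 3.14, 3.14].

### API

Orientations are given as a unit quaternion [w, x, y, z].
In Python, from bench import arm gives the robot as it stands.
- The arm moves only by the tool carry_out, never from a script. Its arguments are lists of equal length, an entry for each row: "offset": the shift along the tool's x, y, z in m, a list of three; "delta_rot": the turn, a rotation vector about the tool's x, y, z in rad, a list of three; "jaw": the finger opening in m, from 0 to 0.0878. In form: {"offset": [[tx, ty, tz], ...], "delta_rot": [[ax, ay, az], ...], "jaw": [jaw, ...]}. A call has 1 to 20 rows; each row shifts and turns the commanded pose from where the row before left it, along the tool's axes as they then stand; what a row does not reach is not made up. A row lasts 1/8 s, in which the tool goes at most 62.5 mm and 10.7 degrees, less where a joint would pass 70% of its speed; a pose out of reach is approached as far as the arm can. A call with a gripper value outside its range is refused whole. The fingers move at their own pace and stop on an object; the grip force is fixed at half the most. Time passes only in rows, so rows that do not move let the fingers close. It gives the time, the measured TCP pose, the force and the opening at its end, in the units of the state.
- arm.state(): the state, without advancing time (a new reading comes with each control period).
- arm.capture(name): name is "side" or "top" or "wrist"; returns the picture (420x560x3 uint8, red, green, blue); there is no depth.
- arm.camera_info(name): a dict with "fovy" (degrees; the focal length in pixels is half the picture's height over the tangent of half this angle, whatever the lens; pixels are square), "cx", "cy" (the principal point, pixels), "k1" (the pictures are not rectified: a ray, as slopes to the right and down, at radius r is drawn at 1 + k1 r^2 times it, then the intrinsics apply), "cam_to_world" (4x4, takes a point from camera to world coordinates). Camera axes: x right, y down, z forward; pixel columns grow to the right and rows downward; lengths in mm; the calibration is good to about 2 mm. A picture is of the moment at which its call begins: read the wrist's pose just before it. camera_info takes no time and is no camera call; for the wrist camera it gives the pose at the moment of the call.
- arm.job_done(): hands the job in, once; it reports no verdict.
The state is a dict: "clock": time; "q": joint angles; "qd": joint speeds; "effort": joint torques, N m; "position": TCP position; "ee_rot": TCP orientation; "contact_force": force on the tool from outside, world axes, zero at the start; "torque": the same for the moment, N m; "opening": opening from 0.0 (shut) to 1.0 (fully open).
Only numpy, scipy, OpenCV 4.12 (cv2) and the standard library are available. Lean on these libraries where they do the work, as an engineer would, in place of code of your own. Each camera call takes 0.05 s, during which the arm holds its last target.

## Working session

There is one attempt and no reset: what is moved stays moved. The work goes in short steps, Python scripts to look and compute and a tool call to move; the robot and the scene stay as the last step left them, time stands still between calls to the robot, and variables do not carry over. Pictures are saved under pics/ and viewed, and the job is handed in when it is done.

Besides the shell and the picture viewer there is one more tool, called as name(argument=value, ...), one argument or row to a line, values as JSON. carry_out: Moves the arm, as the interface text tells. Its arguments: {"type":"object","properties":{"offset":{"type":"array","items":{"type":"array","items":{"type":"number"}}},"delta_rot":{"type":"array","items":{"type":"array","items":{"type":"number"}}},"jaw":{"type":"array","items":{"type":"number"}}},"required":["offset","delta_rot","jaw"]}

```bash
ls; mkdir -p pics; python3 - <<'E'
from bench import arm
import cv2
s=arm.state();print(s)
for n in ["side","top","wrist"]:
    i=arm.camera_info(n);print(n,i)
    cv2.imwrite(f"pics/a_{n}.png",arm.capture(n)[:,:,::-1])
E
```

```text
pics
{'clock': 0.0, 'q': array([-1.23910333,  0.4777643 ,  0.02234189,  1.55641595, -0.01149855,
        1.10928747, -0.08312099]), 'qd': array([1.05291469e-03, 2.64795393e-04, 1.11570501e-03, 1.66282010e-03,
       9.54496318e-04, 1.07941627e-03, 4.93194513e-05]), 'effort': array([ 2.35120515e-04, -5.82875991e+01,  1.53486427e+00, -2.72595763e+01,
       -5.43099968e-02,  1.72485091e-02,  1.59606279e-04]), 'position': array([287.14862312, 610.23294656, 221.72075825]), 'ee_rot': array([ 5.21807428e-04,  8.44319649e-01,  5.35839125e-01, -7.00431898e-04]), 'contact_force': array([ 0.79237395, -0.10091993,  0.6685336 ]), 'torque': array([-0.04234957, -0.00705044,  0.00049969]), 'opening': 1.0011507771877086}
side {'fovy': 51.836204784379774, 'cx': 278.0503829117103, 'cy': 216.97753389406012, 'k1': 0.02264341832815959, 'cam_to_world': array([[-9.77314252e-01, -7.22083816e-02,  1.99105004e-01,
         3.47139364e+02],
       [-2.10613502e-01,  4.30477325e-01, -8.77685152e-01,
         8.65144999e+02],
       [-2.23339654e-02, -8.99708409e-01, -4.35919685e-01,
         4.20890354e+02],
  
[... 323 characters left out ...]
.23250387e-03,  6.63635001e-03,
         1.38507118e+02],
       [-5.58716635e-03, -2.12196282e-01, -9.77211094e-01,
         1.09235802e+03],
       [ 0.00000000e+00,  0.00000000e+00,  0.00000000e+00,
         1.00000000e+00]])}
wrist {'fovy': 70.20428429859523, 'cx': 278.966284226821, 'cy': 207.56925521130125, 'k1': -0.016436028753144444, 'cam_to_world': array([[ 4.25618902e-01,  8.69050637e-01,  2.52189492e-01,
         2.18300677e+02],
       [ 9.04900905e-01, -4.08230724e-01, -1.20424363e-01,
         6.43660452e+02],
       [-1.70337064e-03,  2.79461384e-01, -9.60155421e-01,
         3.83417938e+02],
       [ 0.00000000e+00,  0.00000000e+00,  0.00000000e+00,
         1.00000000e+00]])}
```

View pics/a_side.png

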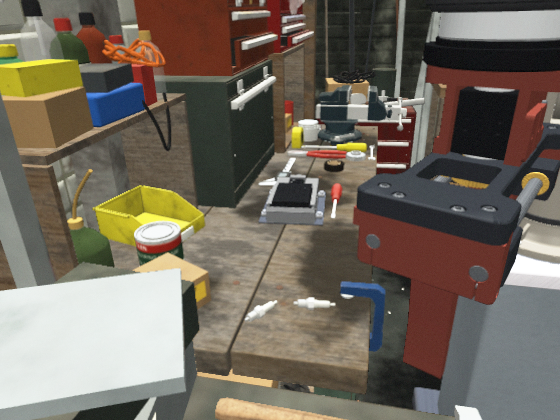

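View pics/a_top.png

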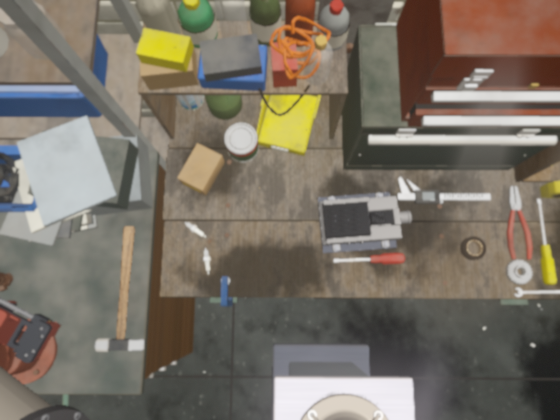

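View pics/a_wrist.png

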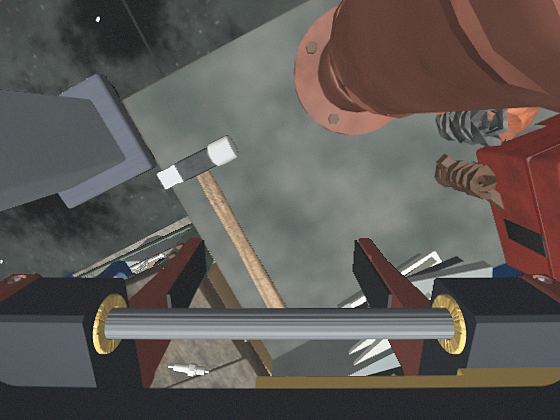

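```bash
cat > h.py <<'E'
import numpy as np,cv2
from bench import arm
def ray(info,px):
    f=210/np.tan(np.radians(info['fovy'])/2)
    K=np.array([[f,0,info['cx']],[0,f,info['cy']],[0,0,1]])
    p=cv2.undistortPoints(np.array(px,float).reshape(-1,1,2),K,np.array([info['k1'],0,0,0.]))[:,0]
    T=info['cam_to_world'];d=np.c_[p,np.ones(len(p))]@T[:3,:3].T
    return T[:3,3],d
def onplane(info,px,z):
    o,d=ray(info,px);return o+d*((z-o[2])/d[:,2])[:,None]
E
python3 - <<'E'
import cv2
from h import *
im=cv2.imread('pics/a_top.png')
cv2.imwrite('pics/a_topz.png',cv2.resize(im[170:285,290:430],None,fx=5,fy=5,interpolation=cv2.INTER_CUBIC))
i=arm.camera_info('top')
print(onplane(i,[[320,197],[322,250],[400,195],[402,240],[382,217],[195,230],[207,260],[200,168]],40).round(0))
E
```

```text
[[ 568.   52.   40.]
 [ 439.   49.   40.]
 [ 574. -142.   40.]
 [ 464. -141.   40.]
 [ 519.  -96.   40.]
 [ 486.  352.   40.]
 [ 414.  320.   40.]
 [ 640.  347.   40.]]
```

View pics/a_topz.png

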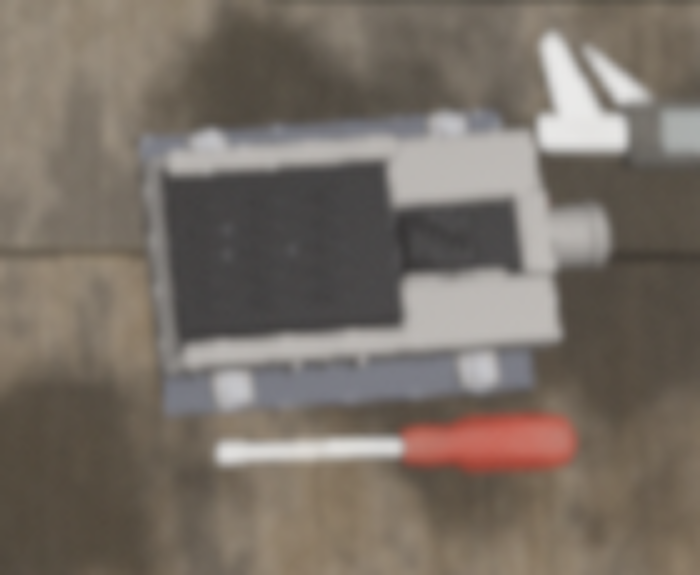

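carry_out(
  offset=[
    [0, 0, 0],
    [0, 0, 0],
    [0, 0, 0],
    [-0.046, 0.0244, 0],
    [-0.046, 0.0244, 0],
    [-0.046, 0.0244, 0],
    [-0.046, 0.0244, 0],
    [-0.046, 0.0244, 0],
    [-0.046, 0.0244, 0],
    [-0.046, 0.0244, 0],
    [-0.0446, -0.0069, 0],
    [-0.0446, -0.0069, 0],
    [-0.0446, -0.0069, 0],
    [-0.0446, -0.0069, 0],
    [-0.0446, -0.0069, 0],
    [-0.0446, -0.0069, 0],
    [-0.0446, -0.0069, 0],
    [-0.0446, -0.0069, 0],
  ],
  delta_rot=[
    [0, 0, -0.17],
    [0, 0, -0.17],
    [0, 0, -0.17],
    [0, 0, 0],
    [0, 0, 0],
    [0, 0, 0],
    [0, 0, 0],
    [0, 0, 0],
    [0, 0, 0],
    [0, 0, 0],
    [0, 0, 0],
    [0, 0, 0],
    [0, 0, 0],
    [0, 0, 0],
    [0, 0, 0],
    [0, 0, 0],
    [0, 0, 0],
    [0, 0, 0],
  ],
  jaw=[0.0878, 0.0878, 0.0878, 0.0878, 0.0878, 0.0878, 0.0878, 0.0878, 0.0878, 0.0878, 0.0878, 0.0878, 0.0878, 0.0878, 0.0878, 0.0878, 0.0878, 0.0878],
)

```text
clock: 2.4
position: [449.9, -59.7, 222.7]
ee_rot: [-0.0, 0.682, 0.732, 0.0]
contact_force: [0.4, 0.4, -0.6]
opening: 0.998
```

```bash
python3 - <<'E'
from h import *
s=arm.state();print(s['clock'],s['position'],s['ee_rot'],s['contact_force'],s['q'])
i=arm.camera_info('wrist')
np.save('w1.npy',i,allow_pickle=True)
im=arm.capture('wrist')[:,:,::-1]
cv2.imwrite('pics/b_wrist.png',im)
E
```

```text
2.4 [449.86365993 -59.67372336 222.66975602] [-9.72067084e-06  6.81833621e-01  7.31507286e-01  6.59328733e-05] [ 0.4476922   0.3545588  -0.62021138] [-0.23444703  0.10344784  0.24732846  2.07488959 -0.03085963  0.96652999
  1.67020708]
```

View pics/b_wrist.png

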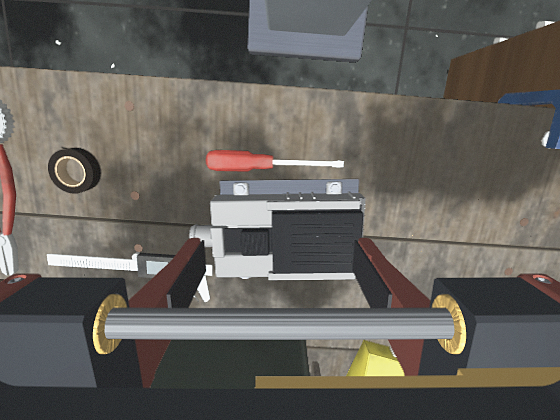

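```bash
python3 - <<'E'
from h import *
im=cv2.imread('pics/b_wrist.png')
cv2.imwrite('pics/b_wz.png',cv2.resize(im[170:295,200:370],None,fx=4.5,fy=4.5,interpolation=cv2.INTER_CUBIC))
E
```

```text
(no output)
```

View pics/b_wz.png

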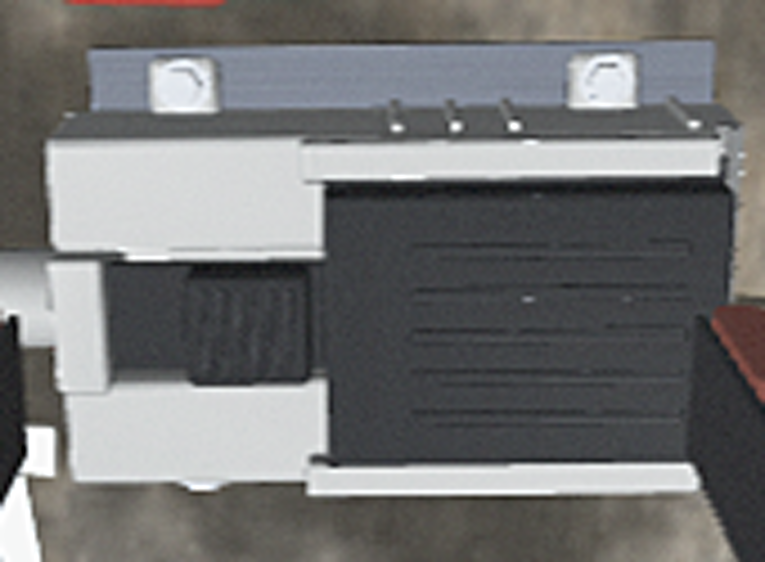

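```bash
python3 - <<'E'
from h import *
i=np.load('w1.npy',allow_pickle=True).item()
z=np.array([[250,324],[303,142],[720,138],[308,494],[47,142],[72,482],[105,260],[107,390],[313,323]],float)
z=(z+.5)/4.5-.5+[200,170]
m=np.array([[-41,0,49],[-26,52,45.5],[85,52,45.5],[-26,-52,45.5],[-95,52,38],[-95,-52,38],[-80,np.nan,44.5],[-80,np.nan,44.5],[np.nan,0,45]],float)
w=np.array([onplane(i,[p],h[2])[0] for p,h in zip(z,m)])
k=[0,1,2,3,4,5]
A=m[k,:2];B=w[k,:2];a0=A.mean(0);b0=B.mean(0)
U,S,V=np.linalg.svd((A-a0).T@(B-b0));R=(U@V).T
t=b0-R@a0
print('yaw',np.degrees(np.arctan2(R[1,0],R[0,0])),'t',t)
print(np.c_[m,(w[:,:2]-t)@R].round(1))
print('pad',R@[-41,0]+t)
im=cv2.imread('pics/a_top.png')
T=arm.camera_info('top')
zt=np.array([[165,178],[388,163],[400,325],[180,340],[603,235]],float);zt=(zt+.5)/5-.5+[290,170]
wt=onplane(T,zt,52);print(((wt[:,:2]-t)@R).round(1))
E
```

```text
yaw 94.63561750990443 t [514.50292782 -42.66970859]
[[-41.    0.   49.  -40.7   1.9]
 [-26.   52.   45.5 -25.5  51.4]
 [ 85.   52.   45.5  83.3  51.4]
 [-26.  -52.   45.5 -26.3 -51.5]
 [-95.   52.   38.  -94.1  50.1]
 [-95.  -52.   38.  -94.6 -51.3]
 [-80.    nan  44.5 -79.4  18.9]
 [-80.    nan  44.5 -81.3 -19.3]
 [  nan   0.   45.  -23.9   0.3]]
pad [517.81648833 -83.53559065]
[[  87.3  -37.8]
 [ -19.6  -37. ]
 [ -16.2   41.2]
 [  87.6   40.4]
 [-117.1    5.6]]
```

carry_out(
  offset=[
    [0, 0, 0],
    [-0.0073, 0.0165, 0.03],
    [-0.0073, 0.0165, 0.03],
    [-0.0073, 0.0165, 0.03],
    [-0.0073, 0.0165, 0.03],
    [0, 0, 0.03],
    [0, 0, 0],
    [0, 0, 0],
  ],
  delta_rot=[
    [0, 0, -0.01],
    [0, 0, 0],
    [0, 0, 0],
    [0, 0, 0],
    [0, 0, 0],
    [0, 0, 0],
    [0, 0, 0],
    [0, 0, 0],
  ],
  jaw=[0, 0, 0, 0, 0, 0, 0, 0],
)

```text
clock: 3.45
position: [518.9, -81.2, 73.4]
ee_rot: [0.0, 0.678, 0.735, 0.0]
contact_force: [0.1, -0.7, -0.4]
opening: 0.125
```

```bash
python3 - <<'E'
from h import *
s=arm.state();print(s['clock'],s['position'],s['ee_rot'],s['contact_force'],s['opening'])
im=arm.capture('wrist')[:,:,::-1]
cv2.imwrite('pics/c_wrist.png',im)
im=arm.capture('side')[:,:,::-1]
cv2.imwrite('pics/c_side.png',cv2.resize(im[130:250,220:380],None,fx=5,fy=5))
E
```

```text
3.45 [518.92868862 -81.19848899  73.38833059] [1.03271965e-04 6.77736642e-01 7.35304628e-01 3.71426344e-04] [ 0.0806206  -0.6546591  -0.39258607] 0.1253468866659558
```

View pics/c_wrist.png

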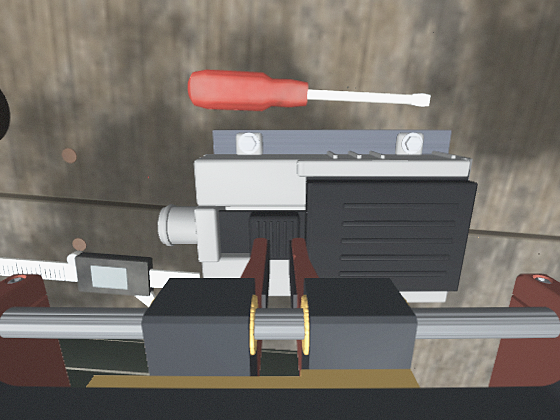

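View pics/c_side.png

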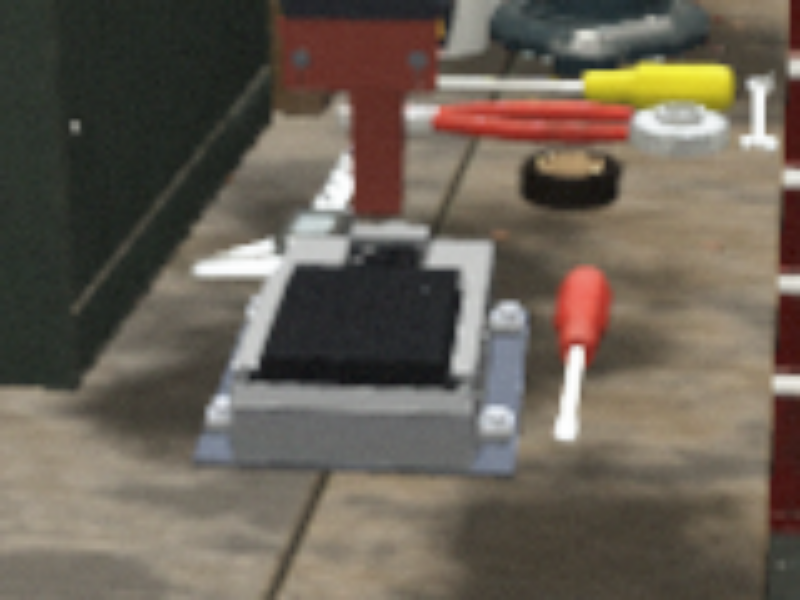

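carry_out(
  offset=[
    [0, 0, 0.01],
    [0, 0, 0.01],
    [0, 0, 0],
    [0, 0, 0],
  ],
  delta_rot=[
    [0, 0, 0],
    [0, 0, 0],
    [0, 0, 0],
    [0, 0, 0],
  ],
  jaw=[0, 0, 0, 0],
)

```text
clock: 4.05
position: [518.4, -82.1, 52.5]
ee_rot: [-0.0, 0.678, 0.735, -0.0]
contact_force: [0.3, -0.4, 0.7]
opening: 0.002
```

```bash
python3 - <<'E'
from h import *
s=arm.state();print(s['clock'],s['position'],s['ee_rot'],s['contact_force'],s['opening'])
i=arm.camera_info('wrist');np.save('w2.npy',i,allow_pickle=True)
im=arm.capture('wrist')[:,:,::-1]
cv2.imwrite('pics/d_wrist.png',im)
cv2.imwrite('pics/d_wz.png',cv2.resize(im[130:340,150:500],None,fx=2.2,fy=2.2,interpolation=cv2.INTER_CUBIC))
E
```

```text
4.05 [518.35497961 -82.13043377  52.50530426] [-1.15635440e-04  6.78235236e-01  7.34844836e-01 -1.31883926e-04] [ 0.2592503  -0.38373002  0.65391101] 0.002208988210800738
```

View pics/d_wz.png

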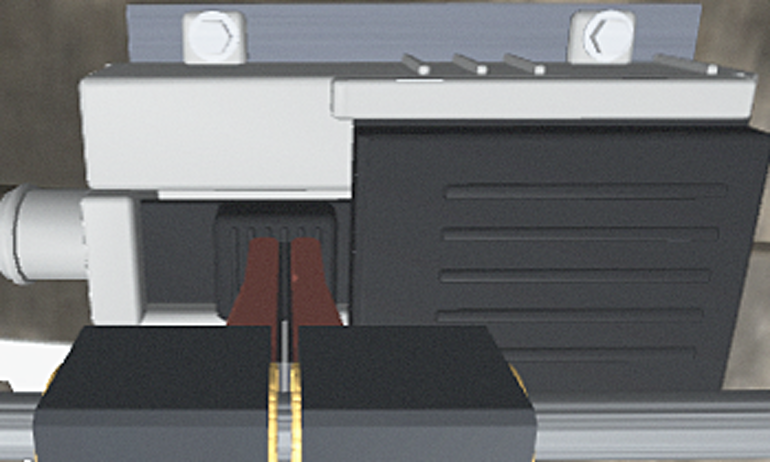

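carry_out(
  offset=[
    [0, 0, 0.002],
    [0, 0, 0.002],
    [0, 0, 0.002],
    [0, 0, 0.001],
    [0, 0, 0],
  ],
  delta_rot=[
    [0, 0, 0],
    [0, 0, 0],
    [0, 0, 0],
    [0, 0, 0],
    [0, 0, 0],
  ],
  jaw=[0, 0, 0, 0, 0],
)

```text
clock: 4.72
position: [518.7, -81.6, 46.0]
ee_rot: [-0.0, 0.678, 0.735, 0.0]
contact_force: [-0.7, 2.0, 6.5]
opening: 0.009
```

carry_out(
  offset=[
    [0, 0, 0.0008],
    [0, 0, 0.0007],
    [0, 0, 0],
  ],
  delta_rot=[
    [0, 0, 0],
    [0, 0, 0],
    [0, 0, 0],
  ],
  jaw=[0, 0, 0],
)

```text
clock: 5.1
position: [518.6, -81.5, 44.6]
ee_rot: [-0.0, 0.678, 0.735, 0.0]
contact_force: [-1.4, 1.8, 7.8]
opening: 0.002
```

carry_out(
  offset=[
    [0.002, 0, 0.0002],
    [0.002, 0, 0.0002],
    [0.002, 0, 0.0002],
    [0.002, 0, 0.0002],
    [0, 0, 0],
  ],
  delta_rot=[
    [0, 0, 0],
    [0, 0, 0],
    [0, 0, 0],
    [0, 0, 0],
    [0, 0, 0],
  ],
  jaw=[0, 0, 0, 0, 0],
)

```text
clock: 5.72
position: [518.9, -74.8, 44.1]
ee_rot: [0.001, 0.678, 0.735, 0.001]
contact_force: [0.3, -1.4, 6.1]
opening: 0.004
```

carry_out(
  offset=[
    [0.002, 0, 0.0003],
    [0.002, 0, 0.0003],
    [0.002, 0, 0.0001],
    [0.002, 0, 0.0001],
    [0, 0, 0],
  ],
  delta_rot=[
    [0, 0, 0],
    [0, 0, 0],
    [0, 0, 0],
    [0, 0, 0],
    [0, 0, 0],
  ],
  jaw=[0, 0, 0, 0, 0],
)

```text
clock: 6.35
position: [518.2, -66.8, 43.2]
ee_rot: [0.001, 0.678, 0.735, 0.0]
contact_force: [-0.0, -0.7, 5.4]
opening: 0.007
```

```bash
python3 - <<'E'
from h import *
s=arm.state();print(s['clock'],s['position'],s['ee_rot'],s['contact_force'],s['opening'])
im=arm.capture('wrist')[:,:,::-1]
cv2.imwrite('pics/e_wz.png',cv2.resize(im[130:340,150:500],None,fx=2.2,fy=2.2,interpolation=cv2.INTER_CUBIC))
E
```

```text
6.35 [518.18821285 -66.81787385  43.16450791] [1.05232657e-03 6.78357435e-01 7.34731145e-01 4.76625909e-04] [-0.01914243 -0.69998956  5.41254754] 0.006640549912184917
```

View pics/e_wz.png

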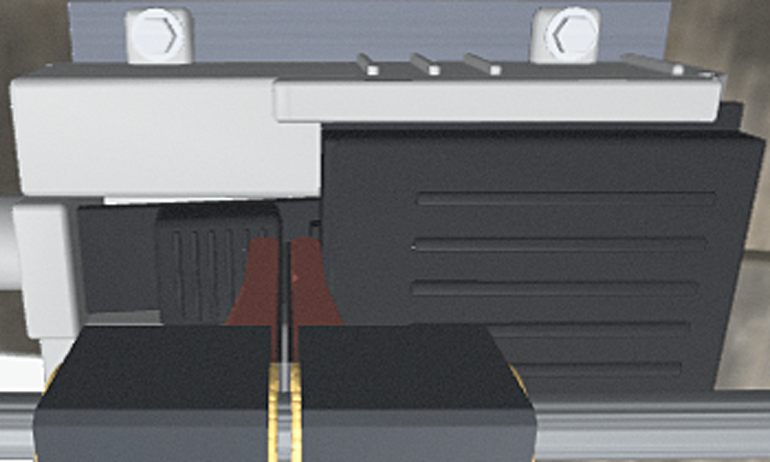

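carry_out(
  offset=[
    [0.002, 0, 0.0002],
    [0.002, 0, 0.0001],
    [0.002, 0, 0],
    [0.002, 0, 0],
    [0, 0, 0],
  ],
  delta_rot=[
    [0, 0, 0],
    [0, 0, 0],
    [0, 0, 0],
    [0, 0, 0],
    [0, 0, 0],
  ],
  jaw=[0, 0, 0, 0, 0],
)

```text
clock: 7.02
position: [516.8, -57.8, 42.3]
ee_rot: [0.0, 0.678, 0.735, 0.0]
contact_force: [0.5, 1.5, 1.4]
opening: 0.004
```

```bash
python3 - <<'E'
from h import *
s=arm.state();print(s['clock'],s['position'],s['ee_rot'],s['contact_force'],s['opening'])
im=arm.capture('wrist')[:,:,::-1]
cv2.imwrite('pics/f_wz.png',cv2.resize(im[130:340,150:500],None,fx=2.2,fy=2.2,interpolation=cv2.INTER_CUBIC))
E
```

```text
7.025 [516.76160723 -57.79126461  42.26463864] [1.14421113e-04 6.78021318e-01 7.35042192e-01 2.34104377e-04] [0.52066498 1.45332352 1.41587417] 0.004219528435659036
```

View pics/f_wz.png

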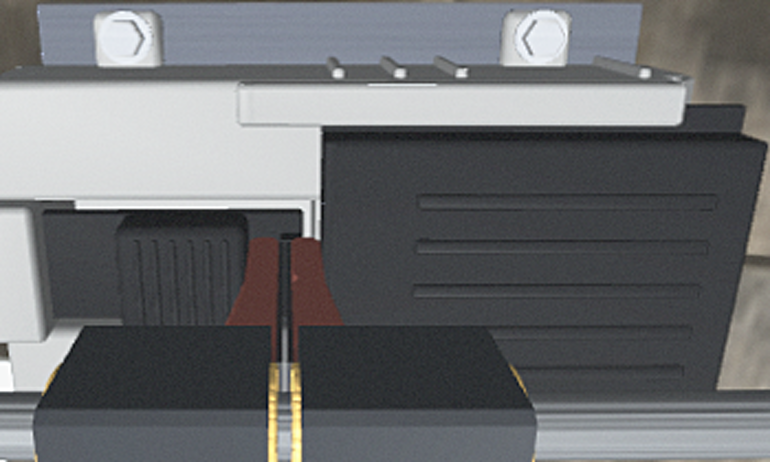

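carry_out(
  offset=[
    [0.004, 0, 0],
    [0.004, 0, 0],
    [0.004, 0, 0],
    [0.004, 0, 0],
    [0.004, 0, 0],
    [0.004, 0, 0],
    [0.004, 0, 0],
    [0.004, 0, 0],
    [0.004, 0, 0],
    [0.004, 0, 0],
    [0.004, 0, 0],
    [0.004, 0, 0],
    [0.004, 0, 0],
    [0.004, 0, 0],
    [0.004, 0, 0],
    [0.004, 0, 0],
    [0, 0, 0],
  ],
  delta_rot=[
    [0, 0, 0],
    [0, 0, 0],
    [0, 0, 0],
    [0, 0, 0],
    [0, 0, 0],
    [0, 0, 0],
    [0, 0, 0],
    [0, 0, 0],
    [0, 0, 0],
    [0, 0, 0],
    [0, 0, 0],
    [0, 0, 0],
    [0, 0, 0],
    [0, 0, 0],
    [0, 0, 0],
    [0, 0, 0],
    [0, 0, 0],
  ],
  jaw=[0, 0, 0, 0, 0, 0, 0, 0, 0, 0, 0, 0, 0, 0, 0, 0, 0],
)

```text
clock: 9.2
position: [511.3, 6.1, 42.2]
ee_rot: [-0.0, 0.678, 0.735, 0.0]
contact_force: [-0.5, 0.2, 0.1]
opening: 0.005
```

```bash
cat > look.py <<'E'
import sys
from h import *
n=sys.argv[1]
s=arm.state();print(s['clock'],s['position'],s['ee_rot'],s['contact_force'],s['opening'])
R=np.array([[-.0808,-.9967],[.9967,-.0808]]);print('housing',(s['position'][:2]-[514.5,-42.7])@R)
im=arm.capture('wrist')[:,:,::-1]
cv2.imwrite(f'pics/{n}_w.png',im)
im=arm.capture('side')[:,:,::-1]
cv2.imwrite(f'pics/{n}_s.png',cv2.resize(im[130:290,200:400],None,fx=3.6,fy=3.6,interpolation=cv2.INTER_CUBIC))
E
python3 look.py g
```

```text
9.2 [511.32239921   6.13485067  42.21136667] [-1.09464543e-04  6.77959572e-01  7.35099181e-01  2.98547090e-05] [-0.51539749  0.15482358  0.13076608] 0.004915997245882738
housing [48.9304458  -0.77874123]
```

View pics/g_w.png

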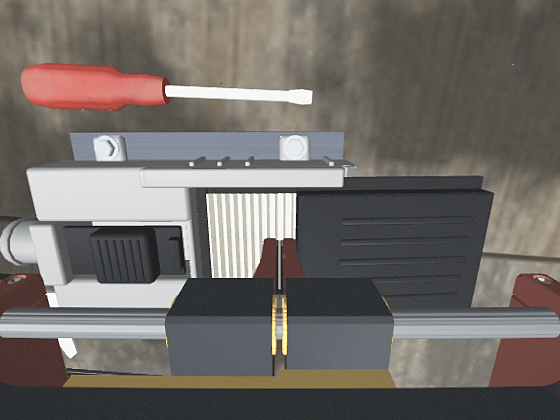

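View pics/g_s.png

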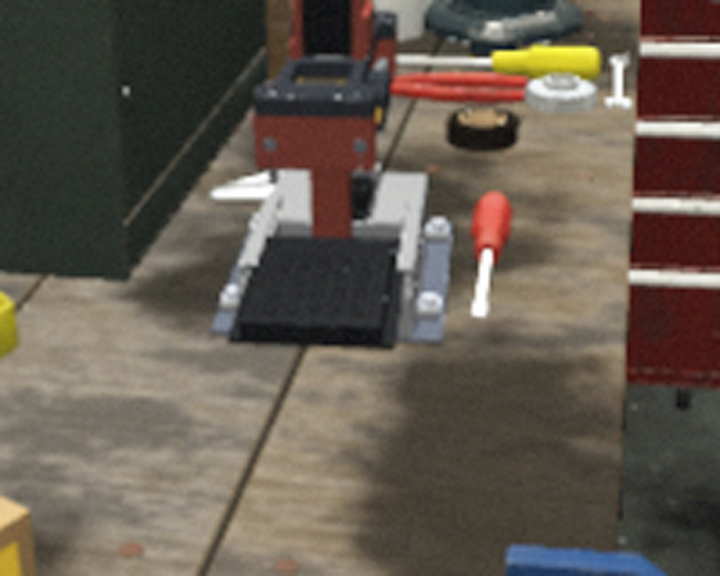

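carry_out(
  offset=[
    [0.004, 0, 0],
    [0.004, 0, 0],
    [0.004, 0, 0],
    [0.004, 0, 0],
    [0.003, 0, 0],
    [0.003, 0, 0],
    [0.003, 0, 0],
    [0.003, 0, 0],
    [0.003, 0, 0],
    [0, 0, 0],
    [0, 0, 0],
  ],
  delta_rot=[
    [0, 0, 0],
    [0, 0, 0],
    [0, 0, 0],
    [0, 0, 0],
    [0, 0, 0],
    [0, 0, 0],
    [0, 0, 0],
    [0, 0, 0],
    [0, 0, 0],
    [0, 0, 0],
    [0, 0, 0],
  ],
  jaw=[0, 0, 0, 0, 0, 0, 0, 0, 0, 0, 0],
)

```text
clock: 10.68
position: [508.9, 36.5, 42.2]
ee_rot: [-0.0, 0.678, 0.735, -0.0]
contact_force: [0.6, 0.1, 0.7]
opening: 0.005
```

```bash
python3 look.py i
```

```text
10.675 [508.86223198  36.53829819  42.2287801 ] [-1.84429094e-05  6.78186068e-01  7.34890235e-01 -2.64667582e-05] [0.63335637 0.06924925 0.6997445 ] 0.004692180561670195
housing [79.43234346 -0.78329111]
```

View pics/i_w.png

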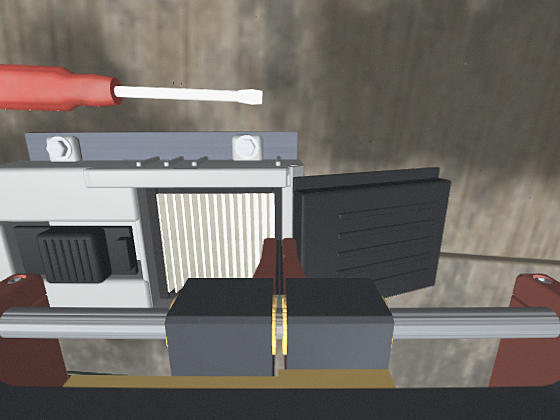

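View pics/i_s.png

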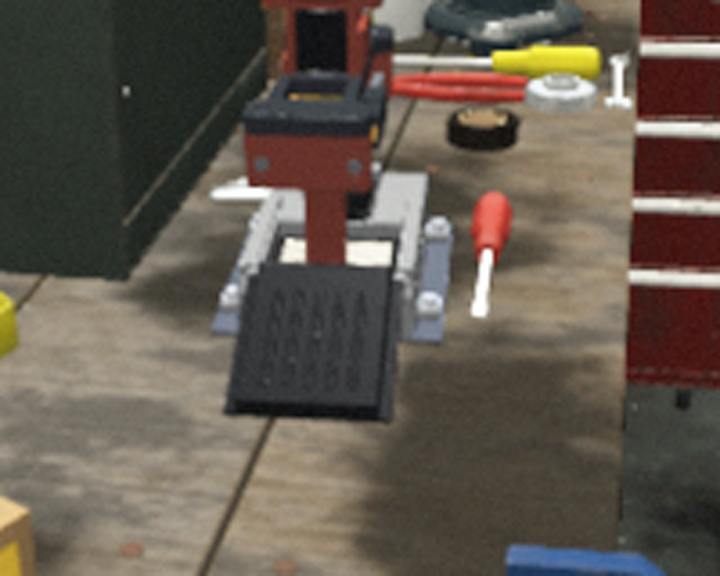

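carry_out(
  offset=[
    [0.003, 0, 0],
    [0.003, 0, 0],
    [0.003, 0, 0],
    [0.003, 0, 0],
    [0.003, 0, 0],
    [0.003, 0, 0],
    [0, 0, 0],
    [0, 0, 0],
  ],
  delta_rot=[
    [0, 0, 0],
    [0, 0, 0],
    [0, 0, 0],
    [0, 0, 0],
    [0, 0, 0],
    [0, 0, 0],
    [0, 0, 0],
    [0, 0, 0],
  ],
  jaw=[0, 0, 0, 0, 0, 0, 0, 0],
)

```text
clock: 11.78
position: [507.4, 54.4, 42.2]
ee_rot: [0.0, 0.678, 0.735, -0.0]
contact_force: [-0.1, -0.2, 0.2]
opening: 0.007
```

```bash
python3 look.py j
```

```text
11.775 [507.44870977  54.43569827  42.24611484] [ 1.67521850e-05  6.78222931e-01  7.34856214e-01 -1.67305065e-05] [-0.07387897 -0.15799297  0.21243881] 0.007004593624960584
housing [97.38489471 -0.82054345]
```

View pics/j_w.png

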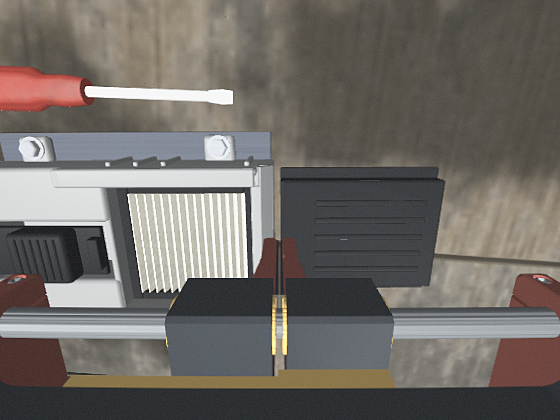

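View pics/j_s.png

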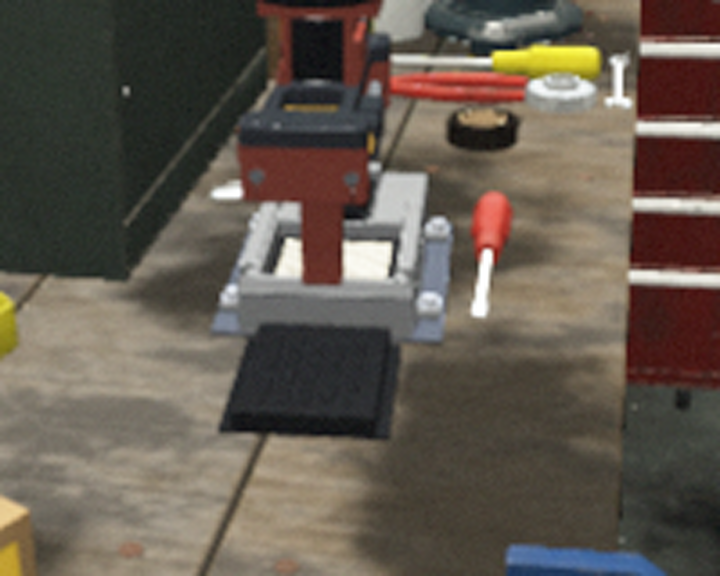

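carry_out(
  offset=[
    [0, 0, -0.02],
    [0, 0, -0.04],
    [-0.02, -0.01, -0.05],
    [-0.02, -0.01, -0.05],
    [0, 0, -0.03],
    [0, 0, 0],
    [0, 0, 0],
  ],
  delta_rot=[
    [0, 0, 0],
    [0, 0, 0],
    [0, 0, 0],
    [0, 0, 0],
    [0, 0, 0],
    [0, 0, 0],
    [0, 0, 0],
  ],
  jaw=[0, 0, 0, 0, 0, 0, 0],
)

```text
clock: 12.75
position: [490.1, 13.1, 231.4]
ee_rot: [-0.0, 0.678, 0.735, -0.0]
contact_force: [-0.6, -0.1, 0.0]
opening: 0.005
```

```bash
python3 - <<'E'
from h import *
s=arm.state();print(s['clock'],s['position'],s['contact_force'])
i=arm.camera_info('wrist');np.save('w3.npy',i,allow_pickle=True)
im=arm.capture('wrist')[:,:,::-1];cv2.imwrite('pics/k_w.png',im)
cv2.imwrite('pics/k_wz.png',cv2.resize(im[150:290,190:390],None,fx=4,fy=4,interpolation=cv2.INTER_CUBIC))
im=arm.capture('side')[:,:,::-1]
cv2.imwrite('pics/k_s.png',im)
cv2.imwrite('pics/k_sz.png',cv2.resize(im[190:270,230:350],None,fx=6,fy=6,interpolation=cv2.INTER_CUBIC))
im=arm.capture('top')[:,:,::-1];cv2.imwrite('pics/k_t.png',im)
E
```

```text
12.75 [490.14983694  13.09654913 231.43414736] [-0.56854218 -0.08440901  0.00470043]
```

View pics/k_wz.png

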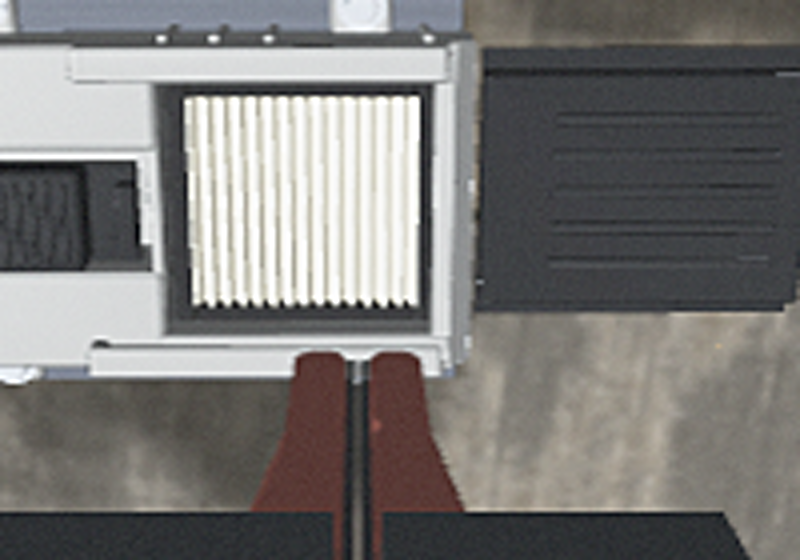

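View pics/k_sz.png

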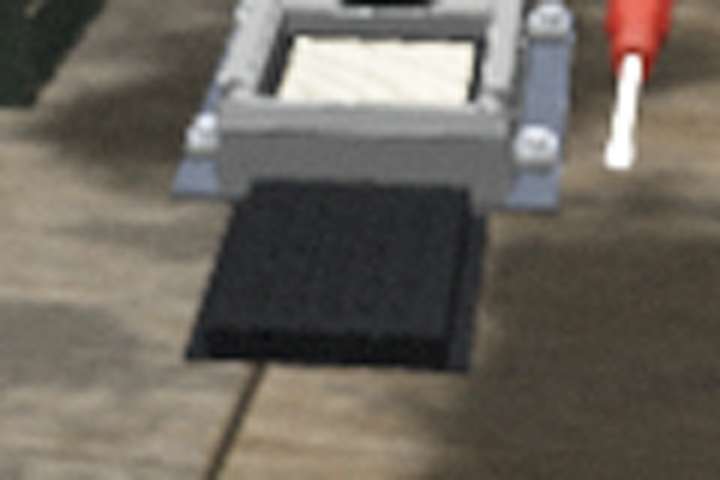

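View pics/k_t.png

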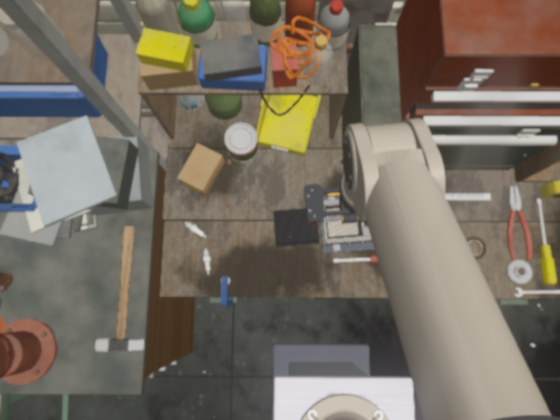

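```bash
python3 - <<'E'
from h import *
im=cv2.imread('pics/k_w.png');cv2.imwrite('pics/l_w.png',cv2.resize(im[150:240,300:440],None,fx=5.5,fy=5.5,interpolation=cv2.INTER_CUBIC))
E
```

```text
(no output)
```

View pics/l_w.png

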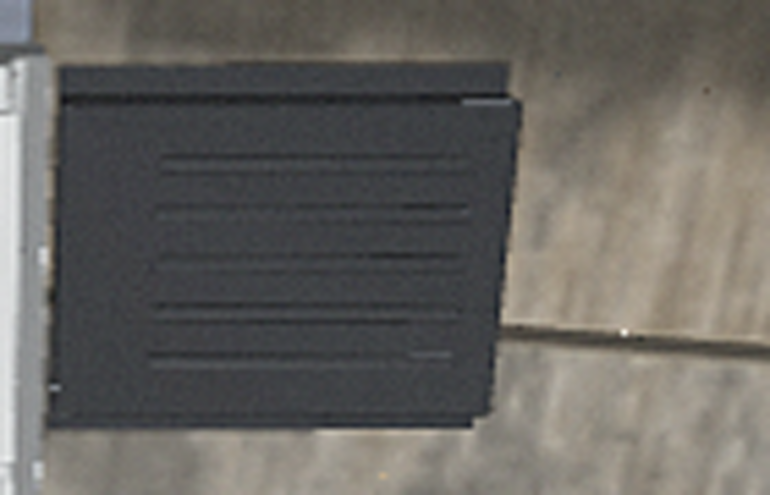

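```bash
python3 - <<'E'
from h import *
i=np.load('w3.npy',allow_pickle=True).item();S=arm.camera_info('side')
R=np.array([[-.0808,-.9967],[.9967,-.0808]]);t=[514.5,-42.7]
z=np.array([[60,65],[508,63],[62,103],[520,100],[493,412],[50,418]],float);z=(z+.5)/5.5-.5+[300,150]
for p,h in zip(z,[2,2,14,14,14,14]):
    w=onplane(i,[p],h)[0];print(h,((w[:2]-t)@R).round(1))
# triangulate: wrist near = side right
s=np.array([[468,370],[468,185],[447,335],[207,330],[252,183]],float);s=(s+.5)/6-.5+[230,190]
for a,b,n in zip(z[[1,2,3,4,5]],s,['flange front near','top rear near','top front near','top front far','top rear far']):
    o1,d1=ray(i,[a]);o2,d2=ray(S,[b]);d1=d1[0];d2=d2[0]
    k=np.linalg.lstsq(np.c_[d1,-d2],o2-o1,rcond=None)[0]
    p,q=o1+k[0]*d1,o2+k[1]*d2
    print(n,((p+q)/2).round(1),'gap',np.linalg.norm(p-q).round(1))
E
```

```text
2 [99.2 45.2]
2 [205.8  45.8]
14 [98.7 38. ]
14 [204.9  38.8]
14 [206.4 -37.8]
14 [ 98.  -39.2]
flange front near [451.8 158.7   2. ] gap 0.8
top rear near [468.1  52.5  14.4] gap 1.0
top front near [458.7 158.4  13.9] gap 1.0
top front far [535.1 166.4  12.9] gap 1.4
top rear far [545.4  58.3  11.9] gap 1.9
```

```bash
python3 - <<'E'
from bench import arm
print(arm.job_done())
E
```

```text
the job is handed in; nothing more can be done
None
```

The cover is off and lying flat on the bench, the same way up, about 3 mm clear of the housing's open end. I handed the job in at about 13 s of the 40 s allowed.

- **Press:** I pressed the snap tab down with the closed fingertips, at about 8 N. I held it down for roughly the first 10 mm of cover travel, after which it sprang up behind the fingers.
- **Push:** I then pushed the cover's rear wall along the rails about 14 mm above the filter, until the cover tipped over the end and dropped onto the bench. Contact forces after each move stayed below 9 N.
- **Cover check:** Triangulating from the wrist and side cameras put the top corners 11.9 to 14.4 mm above the bench, against a nominal 14 mm. The rear wall is at about housing x = +98 mm.
- **Surroundings:** The screwdriver, spark plugs and carton looked unmoved in the last pictures, judged by eye. The arm was clear at 231 mm when I handed in.

None of the last checks failed. The far rear corner read lowest, at 11.9 mm, which I put down to picking that corner by eye and the 2 mm calibration error.

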